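# Start the screw lid of a storage jar

## Task

The metal screw lid has only been set on the neck of the white storage jar and its thread has not caught. Take the lid by the bar on its top and, without lifting it off the jar, turn it backward (anticlockwise seen from above) until it drops into the start of the thread, then turn it forward (clockwise) a sixth of a turn so that it is started. Finish while still gripping the lid there, do not let go, and leave the tin, the salt shaker and the glass where they are.

Things in the scene. Friction and masses are not known exactly. Their poses are not given: they have to be found in the camera images.
- jar: White stoneware storage jar on a rubber suction foot that holds it immovably to the worktop; 90 mm across, shoulder 86 mm up, then a neck 39 mm across whose rim is 112 mm up. Origin: centre of its underside; z up; +x points to the start of one thread ridge.
- jar_rim (a point): Centre of the neck's rim, 112 mm above the worktop; axes as the jar's. Below the rim are three level thread ridges: they start at +x and 120 degrees either way, and run 76 degrees clockwise (from above) to a stop that blocks both above and below the ridge. Anticlockwise of each start is a 36 degree gap up to the next stop.
- lid_grip (a point): Centre of the upright grip bar on the lid: 46 mm long along this frame's x, 16 mm thick along y, 28 mm high, standing on the lid's flat top 14 mm below this point. z up. About 138 mm above the worktop at the start, 130 mm after the drop. The aluminium lid is 60 mm across, about 120 g, and turns easily (under 0.2 N m).
- lid_mark (a point): Small pip on the lid's flat top, 25.5 mm from the lid's axis along the lid's +x, in line with the bar; axes as the bar's. Under it and 120 degrees either way are nibs inside the skirt, which at the start lie on the jar's ridges, 14 to 52 degrees clockwise of the ridge starts. Height 124 mm at the start, 116 mm after the drop.
- lid_skirt (a point): Centre of the lower edge of the lid's skirt, 38 mm below lid_grip. Turned back 18 to 57 degrees from its start, the nibs leave the ridges and the lid can sink 8 mm: by its weight if free, in a grip only if the hand moves down with it. It then turns back 27 degrees more at most. Forward, the nibs pass under the ridges with 1.5 mm of vertical play, up to stops 72 degrees past the starts.
- tin: Bystander: low food tin, 75 mm across, 58 mm high, right of the jar. Origin: centre of its underside.
- shaker: Bystander: salt shaker, 44 mm across, 90 mm high, behind the jar. Origin: centre of its underside.
- coffee_machine: Black capsule coffee machine, fixed, to the right of and behind the jar: stands on the worktop, origin under its middle, 267 mm high, 141 mm wide; its head and drip tray reach 165 mm from the origin along its -x, towards the robot and to the left. An obstacle: carry the hand round it on the robot's side or above it.
- glass_1: Bystander: drinking glass, 81 mm across, 91 mm high, behind the jar to the left. Origin: centre of its underside.
Things that resemble listed ones, but are neither listed nor needed, are in the scene too. What is shaped like the part that bears lid_grip but green or yellow is not meant.

How it is judged:
On the way:
1. the lid, turned backward past the ridge start, has dropped into the thread (z of lid_mark in the frame of jar below 0.1185 m and y of lid_mark in the frame of jar above 0.0005 m and x of lid_mark in the frame of jar above 0.015 m), for 0.1 s.
At the end, for the whole second after the job is handed in: The lid is down in the thread (its top within 2.5 mm of the dropped height), level to 0.08 rad, its nibs 18 to 67 degrees under the ridges clockwise of their starts, at rest, and the fingers still grip it with more than 2 N (z of lid_mark in the frame of jar between 0.114 and 0.1185 m and y of lid_mark in the frame of jar between -0.0234 and -0.0079 m and x of lid_mark in the frame of jar above 0.0085 m and contact force between the fingers and lid above 2 N and angle between lid_grip's own z axis and vertical below 0.08 rad and linear speed of lid below 0.01 m/s and angular speed of lid below 0.1 rad/s); the arm keeps its last pose, push and grip.
It fails at once if the lid is lifted off the jar (more than 6 mm above where it lay) (z of lid_mark in the frame of jar above 0.13 m).
It fails at once if the tin is moved more than 25 mm (distance of tin from where it was at the start of the episode above 0.025 m).
It fails at once if the shaker is moved more than 25 mm (distance of shaker from where it was at the start of the episode above 0.025 m).
It fails at once if the glass is moved more than 25 mm (distance of glass_1 from where it was at the start of the episode above 0.025 m).
It also fails if it takes over 38 s, if anything falls off the work surface, if the arm or the gripper's body presses on something with over 40 N, if the wrist force passes 120 N, or if a joint passes its speed limit or range.

## Robot

A 6-joint arm with a two-finger parallel gripper is mounted at the origin on a cart in front of the work surface, level with it; the furniture and walls round the work are solid. World frame = base frame: x ahead of the robot, y to its left, z up, the work surface at z = 0. Lengths are in m, angles in rad, forces in N, time in s.
With the tool pointing down it reaches from about 0.4 to 0.825 m from the base axis. Payload 7 kg.
Tool frame: the origin (TCP) lies between the finger pads; the fingertips stand 14 mm ahead of it and the grasp point (between the pads) lies 5 mm behind it (bot.finger_overhang is the distance from the TCP to the fingertips, in m); z points along the fingers, y is the line along which they close (so a half turn about z gives the same grasp; the last joint's range is limited). The gripper opens to 88 mm and grips with 3 to 60 N. Pads are 19 mm wide; open, the fingers measure 130 mm over their backs; the gripper's body (78 mm by 193 mm) begins 47 mm behind the grasp point.
Start: joints at [-0.99, 0.359, 0.012, 0, -1.224, -0.288], TCP at [0.195, -0.646, 0.241] pointing down, gripper open.
Joint ranges: [-3.07, 3.07], [-1.43, 2.12], [-1.02, 1.25], [-3.03, 1.67], [-3.05, -0], [-3.03, 3.03]. Speed limits (rad/s): [2.39, 2.39, 3.01, 3.14, 3.14, 3.14].

## Interface

Orientations are given as a rotation vector (axis times angle).
In Python, from workcell import bot gives the robot as it stands.
- The arm moves only by the tool send_rows, never from a script. Its argument "motion" is a list of rows, each a list of 2 entries, a list of its own where there are three numbers: the shift along the world's x, y, z in cm, then the turn about the world's z in degrees. In form: [[[dx, dy, dz], turn], ...]. A call has 1 to 8 rows; each row is the pose to reach, as a shift and turn from the pose commanded when the call began; what a row does not reach only later rows make up. A row lasts 1/8 s, in which the tool goes at most 62.5 mm and 10.7 degrees, less where a joint would pass 70% of its speed; a pose out of reach is approached as far as the arm can. A call with a gripper value outside its range is refused whole. "grip" is the closure, from -1 (fully open) to 1 (shut), so that 0 is half open, set as the call begins (left out, the last holds). The fingers move at their own pace and stop on an object; the grip force is fixed at half the most. Time passes only in rows, so rows that repeat a pose let the fingers close. It gives the time, the measured TCP pose, the force, the opening and the grip force at its end, in the units of the state.
- bot.get_obs(): the state, without advancing time (a new reading comes with each control period).
- bot.read_camera(name): name is "scene" or "top" or "wrist"; returns (picture, depth): 400x640x3 uint8, red, green, blue; 400x640 float32, m along the optical axis (not along the pixel's ray), 0 where there is no reading.
- bot.camera_info(name): a dict with "fx", "fy", "cx", "cy" (pixels), "camera_from_world" (4x4, takes a point from world to camera coordinates); the wrist camera has in their place "T_tool_cam" (4x4, takes a point from camera to tool coordinates, whose origin is the TCP and whose axes are the flange's). Camera axes: x right, y up, looking along -z (the intrinsics and any distortion apply to the point x, -y, -z); pixel columns grow to the right and rows downward; lengths in m; the calibration is good to about 2 mm. A picture is of the moment at which its call begins: read the wrist's pose just before it. camera_info takes no time and is no camera call.
- bot.finish_job(): hands the job in; it is judged then, once.
The state is a dict: "clock": time; "q": joint angles; "qd": joint speeds; "effort": joint torques, N m; "ee_pos": TCP position; "orientation": TCP orientation; "ft_force": force on the tool from outside, world axes, zero at the start; "wrist_torque": the same for the moment, N m; "width": finger opening in m; "gripper_force": force on a finger pad.
Only numpy, scipy, OpenCV 4.12 (cv2) and the standard library are available. Lean on these libraries where they do the work, as an engineer would, in place of code of your own. Each camera call takes 0.05 s, during which the arm holds its last target. There are 200 camera calls.

## Working session

There is one attempt and no reset: what is moved stays moved. The work goes in short steps, Python scripts to look and compute and a tool call to move; the robot and the scene stay as the last step left them, time stands still between calls to the robot, and variables do not carry over. Pictures are saved under pics/ and viewed, at most 10 in all, crops included, and the job is handed in when it is done.

Besides the shell and the picture viewer there is one more tool, called after ">>>" in YAML: its name, and indented under it one key for each argument. send_rows: Moves the arm, as the interface text tells. Its arguments: {"type":"object","properties":{"motion":{"type":"array","items":{"type":"array"}},"grip":{"type":"number"}},"required":["motion"]}

```bash
mkdir -p pics; cat > h.py <<'E'
import numpy as np, cv2
from workcell import bot
from scipy.spatial.transform import Rotation as R
def cam(name):
    o=bot.get_obs(); im,d=bot.read_camera(name); i=bot.camera_info(name)
    if name=="wrist":
        T=np.eye(4);T[:3,:3]=R.from_rotvec(o["orientation"]).as_matrix();T[:3,3]=o["ee_pos"];W=T@i["T_tool_cam"]
    else: W=np.linalg.inv(i["camera_from_world"])
    return im,d,i,W
def ray(i,W,u,v):
    d=np.stack([(np.asarray(u,float)-i["cx"])/i["fx"],-(np.asarray(v,float)-i["cy"])/i["fy"],-np.ones(np.shape(u))],-1)
    return W[:3,3],d@W[:3,:3].T
def plane(i,W,u,v,z):
    c,d=ray(i,W,u,v); return c+d*((z-c[2])/d[...,2])[...,None]
def dep(i,W,u,v,D):
    c,d=ray(i,W,u,v); return c+d*np.asarray(D)[...,None]
def save(n,im): cv2.imwrite("pics/"+n,im[:,:,::-1])
E
python3 - <<'E'
from h import *
for n in("scene","top"):
    im,d,i,W=cam(n); save(n+"1.png",im); np.savez(n+".npz",im=im,d=d,W=W); print(n,{k:v for k,v in i.items() if k!="camera_from_world"},W[:3,3])
print(bot.get_obs()); print(bot.camera_info("wrist"))
E
```

```text
scene {'fx': 411.9958834913254, 'fy': 411.9958834913254, 'cx': 321.1690897352303, 'cy': 196.07001341427105} [0.13746122 0.42586284 0.8073804 ]
top {'fx': 365.00068171704163, 'fy': 365.00068171704163, 'cx': 319.7984845984674, 'cy': 198.69666509466379} [0.38297332 0.12017232 1.02403958]
{'clock': 0.1, 'q': array([-9.89885068e-01,  3.59350541e-01,  1.11348534e-02, -3.37407704e-04,
       -1.22413344e+00, -2.88108481e-01]), 'qd': array([ 6.21490340e-04, -3.61223829e-03,  2.46195336e-03,  1.18470681e-03,
        4.93486792e-04,  6.70858298e-05]), 'effort': array([-2.03228039e-03, -5.84163094e+01,  2.93750238e+01,  7.01557025e+00,
        1.01719241e-02, -5.94124822e-05]), 'ee_pos': array([ 0.19468689, -0.6458538 ,  0.23968156]), 'orientation': array([ 4.58060275e-01, -3.10764869e+00, -2.42198614e-03]), 'ft_force': array([ 0.30399371, -0.60067183, -0.50000041]), 'wrist_torque': array([ 0.00483386,  0.0337029 , -0.0169793 ]), 'gripper_force': 0.0, 'width': 0.08767182463606188}
{'fx': 337.5882073454579, 'fy': 337.5882073454579, 'cx': 317.98439139619535, 'cy': 196.40719323015276, 'T_tool_cam': array([[ 8.48768672e-04,  9.60529651e-01,  2.78176326e-01,
         7.46900097e-02],
       [ 9.99999640e-01, -8.20353365e-04, -2.18547117e-04,
         2.67143288e-04],
       [ 1.82818987e-05,  2.78176411e-01, -9.60530001e-01,
        -1.44465612e-01],
       [ 0.00000000e+00,  0.00000000e+00,  0.00000000e+00,
         1.00000000e+00]])}
```

View pics/scene1.png

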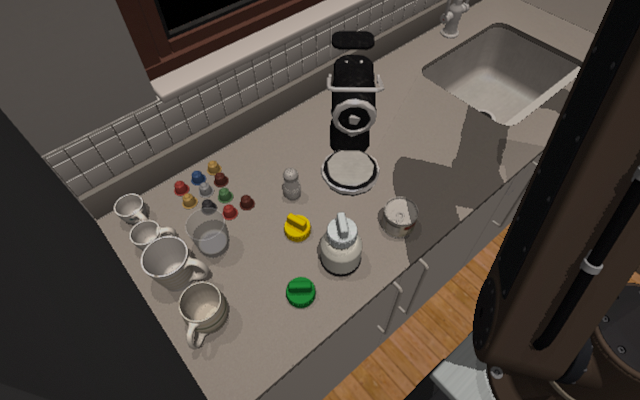

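View pics/top1.png

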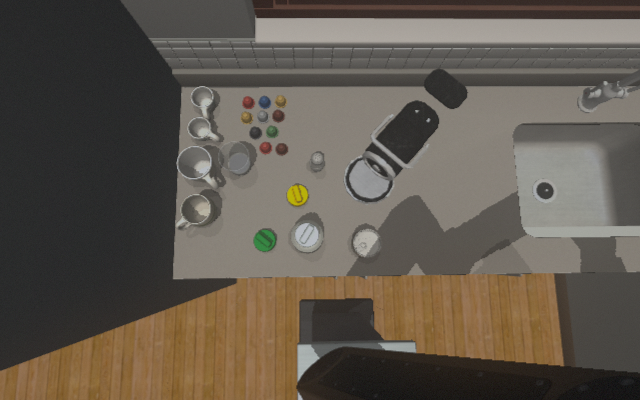

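The scene view shows the jar at about (341,245) with its grey lid and bar at about (342,228). The lookalikes are yellow at (297,227) and green at (300,291), both lying on the worktop. In the top view the grey lid is at (307,236), yellow at (298,195), green at (265,240). The grey metal one on the white jar fits the description, so I'll confirm it in a crop.

```bash
python3 - <<'E'
from h import *
for n,(u0,u1,v0,v1) in dict(top=(275,340,205,270),scene=(310,375,205,280)).items():
    z=np.load(n+".npz"); im,d,W=z["im"],z["d"],z["W"]; i=bot.camera_info(n)
    vv,uu=np.mgrid[v0:v1,u0:u1]; P=dep(i,W,uu,vv,d[v0:v1,u0:u1])
    for lo,hi in((.135,.165),(.115,.132)):
        m=(P[...,2]>lo)&(P[...,2]<hi)
        p=P[m]; c=p.mean(0); w,e=np.linalg.eigh(np.cov(p[:,:2].T)); print(n,lo,m.sum(),c,np.sqrt(w),np.degrees(np.arctan2(e[1,1],e[0,1])))
        r=cv2.minAreaRect((p[:,:2]*1000).astype(np.float32)); print(r)
    save(n+"c.png",cv2.resize(im[v0:v1,u0:u1],None,fx=7,fy=7,interpolation=cv2.INTER_CUBIC))
    print(W[:3,:3].round(2))
a=cv2.imread("pics/topc.png");b=cv2.imread("pics/scenec.png");h=min(a.shape[0],b.shape[0]);k=np.hstack([a[:h,:400],b[:h,:400]]);cv2.imwrite("pics/c1.png",k)
E
```

```text
top 0.135 132 [0.43529621 0.13071733 0.15113681] [0.00471364 0.01307525] 147.76898457970205
((435.54022216796875, 131.00341796875), (16.06845474243164, 45.17557144165039), 58.34147262573242)
top 0.115 330 [0.43440031 0.13108349 0.12395943] [0.01545891 0.01742808] 60.804650766110306
((435.010498046875, 131.66900634765625), (59.53866958618164, 56.7808837890625), 87.55782318115234)
[[-0.01  0.99 -0.15]
 [-1.   -0.01  0.03]
 [ 0.02  0.15  0.99]]
scene 0.135 211 [0.42976538 0.13349136 0.14825802] [0.00479197 0.01367982] 149.0328843477509
((431.9183044433594, 131.31239318847656), (16.308849334716797, 44.4819221496582), 57.60505676269531)
scene 0.115 486 [0.42880545 0.13524498 0.12230385] [0.01497925 0.01714042] 49.25000357074841
((431.961181640625, 131.34986877441406), (58.37460708618164, 57.04593276977539), 50.10208511352539)
[[-0.65  0.61 -0.45]
 [-0.76 -0.53  0.37]
 [-0.01  0.59  0.81]]
```

View pics/c1.png

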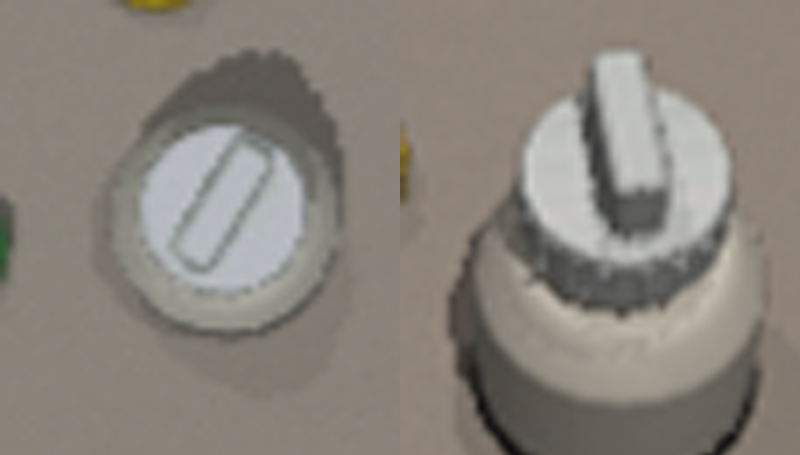

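The lid on the jar is the one meant. It's bare grey metal on the white neck, bar top at z≈0.151 and lid top at 0.124, bar 45×16 mm, axis at about (0.4335, 0.131), bar along 148°. I'll move over it, bending round the coffee machine on the robot's side.

>>> send_rows:
  motion:
    - [[20.5,34.6,4],80]
    - [[20.5,34.6,4],80]
    - [[20.5,34.6,4],80]
    - [[20.5,34.6,4],80]
    - [[20.5,34.6,4],80]
    - [[20.5,34.6,4],80]
    - [[20.5,34.6,4],80]
    - [[20.5,34.6,4],80]
  grip: -1

```text
clock: 1.1
ee_pos: [0.4008, -0.2984, 0.2808]
orientation: [-2.356, 2.077, -0.001]
ft_force: [0.5, 0.3, -0.4]
width: 0.0875
gripper_force: 0.0
```

>>> send_rows:
  motion:
    - [[2,42.6,0],51]
    - [[2,42.6,0],51]
    - [[2,42.6,0],51]
    - [[2,42.6,0],51]
    - [[2,42.6,0],51]
    - [[2,42.6,0],51]
    - [[2,42.6,0],51]
    - [[2,42.6,0],51]

```text
clock: 2.1
ee_pos: [0.4196, 0.1286, 0.2801]
orientation: [3.02, -0.865, -0.001]
ft_force: [-0.6, -0.8, -0.0]
width: 0.0874
gripper_force: 0.0
```

```bash
python3 - <<'E'
from h import *
bot.read_camera("wrist")
im,d,i,W=cam("wrist"); save("w1.png",im)
vv,uu=np.mgrid[:400,:640]; P=dep(i,W,uu,vv,d)
near=(np.hypot(P[...,0]-.4335,P[...,1]-.131)<.05)&(d>0)
for lo,hi in((.138,.165),(.117,.132)):
    m=(P[...,2]>lo)&(P[...,2]<hi)&near; p=P[m]
    print(lo,m.sum(),np.median(p[:,2]),uu[m].mean(),vv[m].mean(),cv2.minAreaRect((p[:,:2]*1000).astype(np.float32)))
    print(cv2.minEnclosingCircle((p[:,:2]*1000).astype(np.float32)))
o=bot.get_obs(); print(o["clock"],o["ee_pos"],o["q"],R.from_rotvec(o["orientation"]).as_matrix().round(3),o["ft_force"])
E
```

```text
0.138 1013 0.151704487045074 305.1056268509378 176.95952615992104 ((435.0963134765625, 130.56895446777344), (15.343269348144531, 45.092105865478516), 57.75227737426758)
((435.1689453125, 131.00164794921875), 22.86394500732422)
0.117 2271 0.1241458966561933 306.6948480845443 168.33333333333334 ((435.8837585449219, 129.76258850097656), (59.9598503112793, 57.126182556152344), 55.39042663574219)
((434.5168151855469, 130.65101623535156), 30.586957931518555)
2.2 [0.41938261 0.12607696 0.28012733] [ 7.45227827e-01 -7.13469929e-02 -4.11498087e-01 -1.69953876e-04
 -1.23181226e+00  2.64914421e-01] [[ 0.847 -0.532 -0.001]
 [-0.532 -0.847 -0.001]
 [-0.     0.001 -1.   ]] [ 0.34349978 -0.66748305 -0.09983542]
```

View pics/w1.png

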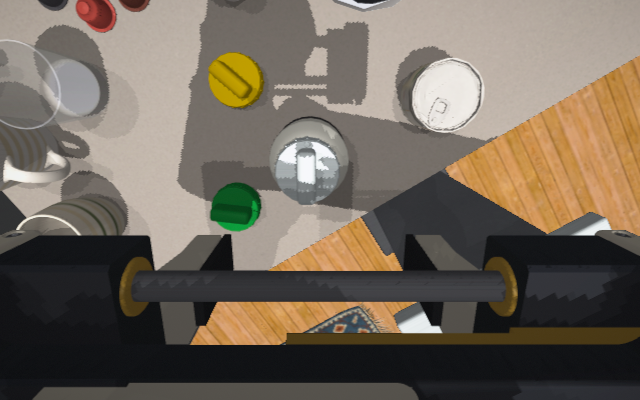

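The wrist view shows the metal lid and bar upright at about (306,177), with yellow at (236,80) and green at (235,207) well clear. The refined axis is (0.435, 0.1307) and the closing line is right. I'll align above it, then descend.

>>> send_rows:
  motion:
    - [[1.55,0.45,-3],0]
    - [[1.55,0.45,-6],0]
    - [[1.55,0.45,-9],0]
    - [[1.55,0.45,-11],0]
    - [[1.55,0.45,-12.5],0]
    - [[1.55,0.45,-13.7],0]
    - [[1.55,0.45,-13.7],0]
    - [[1.55,0.45,-13.7],0]

```text
clock: 3.2
ee_pos: [0.4357, 0.1301, 0.1441]
orientation: [-3.018, 0.872, -0.001]
ft_force: [0.3, 0.2, -0.9]
width: 0.0875
gripper_force: 0.0
```

>>> send_rows:
  motion:
    - [[0,0,0],0]
    - [[0,0,0],0]
    - [[0,0,0],0]
    - [[0,0,0],0]
    - [[0,0,0],0]
    - [[0,0,0],0]
    - [[0,0,0],0]
    - [[0,0,0],0]
  grip: 1

```text
clock: 4.2
ee_pos: [0.4353, 0.1302, 0.1435]
orientation: [3.018, -0.872, -0.0]
ft_force: [-0.4, -0.8, 0.9]
width: 0.0158
gripper_force: 30.0
```

>>> send_rows:
  motion:
    - [[0,0,0],4]
    - [[0,0,0],8]
    - [[0,0,0],12]
    - [[0,0,0],16]
    - [[0,0,0],20]
    - [[0,0,0],20]
    - [[0,0,-0.2],20]
    - [[0,0,-0.2],20]

```text
clock: 5.2
ee_pos: [0.4356, 0.1303, 0.1429]
orientation: [-3.124, 0.336, -0.001]
ft_force: [-5.3, -1.5, 16.4]
width: 0.0157
gripper_force: 30.0
```

It's still on the ridge (16 N up against a 2 mm push). I'll keep turning back in small steps with that light push.

>>> send_rows:
  motion:
    - [[0,0,0],3]
    - [[0,0,0],6]
    - [[0,0,0],6]
    - [[0,0,0],6]

```text
clock: 5.7
ee_pos: [0.4364, 0.1309, 0.143]
orientation: [-3.136, 0.172, -0.004]
ft_force: [-1.4, 0.7, 11.3]
width: 0.0156
gripper_force: 30.0
```

>>> send_rows:
  motion:
    - [[0,0,0],3]
    - [[0,0,0],6]
    - [[0,0,0],6]
    - [[0,0,0],6]

```text
clock: 6.2
ee_pos: [0.4365, 0.1309, 0.143]
orientation: [-3.14, 0.007, -0.004]
ft_force: [-1.8, 0.3, 10.7]
width: 0.0156
gripper_force: 30.0
```

>>> send_rows:
  motion:
    - [[0,0,0],3]
    - [[0,0,0],6]
    - [[0,0,0],6]
    - [[0,0,0],6]

```text
clock: 6.7
ee_pos: [0.4365, 0.1311, 0.143]
orientation: [-3.136, -0.157, -0.004]
ft_force: [-1.8, 1.2, 10.3]
width: 0.0157
gripper_force: 30.0
```

>>> send_rows:
  motion:
    - [[0,0,0],3]
    - [[0,0,0],6]
    - [[0,0,0],6]
    - [[0,0,0],6]

```text
clock: 7.2
ee_pos: [0.4352, 0.1303, 0.1414]
orientation: [-3.125, -0.32, 0.0]
ft_force: [-2.1, 1.8, -0.1]
width: 0.0159
gripper_force: 30.0
```

It dropped free at about 42° back (force gone). I'll go a bit further and follow it down.

>>> send_rows:
  motion:
    - [[0,0,0],3]
    - [[0,0,0],6]
    - [[0,0,-0.2],6]
    - [[0,0,-0.4],6]
    - [[0,0,-0.6],6]
    - [[0,0,-0.6],6]
    - [[0,0,-0.6],6]

```text
clock: 8.07
ee_pos: [0.4353, 0.1302, 0.1356]
orientation: [3.104, 0.485, 0.0]
ft_force: [-0.5, -0.6, 3.2]
width: 0.0158
gripper_force: 30.0
```

```bash
cat > chk.py <<'E'
from h import *
for n in("scene","wrist"):
    im,d,i,W=cam(n)
    vv,uu=np.mgrid[:400,:640]; P=dep(i,W,uu,vv,d)
    r=np.hypot(P[...,0]-.4345,P[...,1]-.1307)
    m=(r<.028)&(d>0)&(P[...,2]>.09)&(P[...,2]<.132)&(im.max(2)>90)
    p=P[m]; print(n,m.sum(),np.percentile(p[:,2],[10,25,50,75,90]).round(4),np.histogram(p[:,2],np.arange(.1,.134,.003)))
im,d,i,W=cam("scene"); save("s%d.png"%(bot.get_obs()["clock"]*10),cv2.resize(im[180:290,290:390],None,fx=5,fy=5,interpolation=cv2.INTER_CUBIC))
o=bot.get_obs(); print(o["clock"],o["ee_pos"],o["ft_force"],o["wrist_torque"],o["q"][5])
E
python3 chk.py; ls pics
```

```text
c1.png
scene1.png
scenec.png
top1.png
topc.png
w1.pngTraceback (most recent call last):
  File "chk.py", line 7, in <module>
    p=P[m]; print(n,m.sum(),np.percentile(p[:,2],[10,25,50,75,90]).round(4),np.histogram(p[:,2],np.arange(.1,.134,.003)))
                            ~~~~~~~~~~~~~^^^^^^^^^^^^^^^^^^^^^^^^^
    return _quantile_unchecked(
        a, q, axis, out, overwrite_input, method, keepdims, weights)
    return _ureduce(a,
                    func=_quantile_ureduce_func,
    ...<5 lines>...
                    overwrite_input=overwrite_input,
                    method=method)
    r = func(a, **kwargs)
    result = _quantile(arr,
                       quantiles=q,
    ...<2 lines>...
                       out=out,
                       weights=wgt)
    slices_having_nans = np.isnan(arr[-1, ...])
                                  ~~~^^^^^^^^^
IndexError: index -1 is out of bounds for axis 0 with size 0
```

```bash
cat > chk.py <<'E'
from h import *
im,d,i,W=cam("wrist")
vv,uu=np.mgrid[:400,:640]; P=dep(i,W,uu,vv,d)
r=np.hypot(P[...,0]-.4345,P[...,1]-.1307)
m=(r<.029)&(d>0)&(P[...,2]>.10)&(P[...,2]<.13)
print(m.sum(),np.histogram(P[m][:,2],np.arange(.1,.132,.002)))
o=bot.get_obs(); save("w%d.png"%(o["clock"]*10),im)
print(o["clock"],o["ee_pos"],o["ft_force"],o["wrist_torque"],o["q"][5])
E
python3 chk.py; ls pics
```

```text
2757 (array([   0,    0,    0,    0,    0,   17,   40,  818, 1471,   27,   38,
         50,   67,   99,  130]), array([0.1  , 0.102, 0.104, 0.106, 0.108, 0.11 , 0.112, 0.114, 0.116,
       0.118, 0.12 , 0.122, 0.124, 0.126, 0.128, 0.13 ]))
8.175 [0.43533037 0.13016732 0.13563525] [-1.68316342 -1.3507519   2.24973072] [-0.42792507  0.51012242 -0.05180845] 1.1543323356062651
c1.png
scene1.png
scenec.png
top1.png
topc.png
w1.png
w81.png
```

The lid top is at 0.116, so it's down. Now forward 60°, lifted 0.5 mm to float in the play.

>>> send_rows:
  motion:
    - [[0,0,0.05],-5]
    - [[0,0,0.05],-10]
    - [[0,0,0.05],-15]
    - [[0,0,0.05],-20]
    - [[0,0,0.05],-25]
    - [[0,0,0.05],-30]
    - [[0,0,0.05],-30]

```text
clock: 9.05
ee_pos: [0.4352, 0.1303, 0.1358]
orientation: [3.124, -0.334, -0.0]
ft_force: [-0.3, 0.1, -1.1]
width: 0.0158
gripper_force: 30.0
```

>>> send_rows:
  motion:
    - [[0,0,0],-5]
    - [[0,0,0],-10]
    - [[0,0,0],-15]
    - [[0,0,0],-20]
    - [[0,0,0],-25]
    - [[0,0,0],-30]
    - [[0,0,0],-30]
    - [[0,0,0],-30]

```text
clock: 10.05
ee_pos: [0.4353, 0.1303, 0.136]
orientation: [-2.932, 1.128, 0.0]
ft_force: [-0.3, -0.2, -1.2]
width: 0.0157
gripper_force: 30.0
```

```bash
python3 chk.py; ls pics
```

```text
2813 (array([   3,    8,    7,   10,    4,   35,   47,  428, 1848,   62,   31,
         52,   55,  101,  122]), array([0.1  , 0.102, 0.104, 0.106, 0.108, 0.11 , 0.112, 0.114, 0.116,
       0.118, 0.12 , 0.122, 0.124, 0.126, 0.128, 0.13 ]))
10.1 [0.43529451 0.13026829 0.13602031] [-0.63326865 -0.96360012 -1.38095815] [-0.01438156  0.10335594  0.00612556] 0.10959306428236047
c1.png
scene1.png
scenec.png
top1.png
topc.png
w1.png
w101.png
w81.png
```

View pics/w101.png

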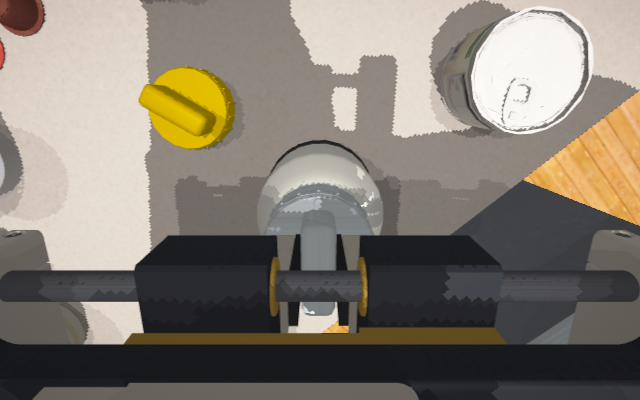

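The wrist view shows the bar still square between the pads at (320,250), the lid seated level on the jar, and the tin undisturbed at (530,70). I'm handing in.

```bash
python3 -c "
from workcell import bot
print(bot.finish_job())"
```

```text
the job is handed in; nothing more can be done
None
```

The lid dropped into the thread after about 42° of backward turn; I took it 6° further, turned it forward 60°, and handed in still gripping it at 30 N, with its top measured at about 0.116–0.118 m; the hand-in returned no verdict.

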